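Park the chuck case between wet-painted rails

ROBOT

A 7-joint arm with a two-finger parallel gripper is mounted at the origin on the work surface. World frame = base frame: x ahead of the robot, y to its left, z up, the work surface at z = 0. Lengths are in m, angles in rad, forces in N, time in s.
With the tool pointing down it reaches from about 0.425 to 0.925 m from the base axis. Payload 6.8 kg.
Tool frame: the origin (TCP) lies on the centre line of the jaws, within the pads' length; the fingertips stand 19 mm ahead of it and the grasp point (between the pads) is the TCP; z points along the fingers, y is the line along which they close (so a half turn about z gives the same grasp; the last joint's range is limited). The gripper opens to 85 mm and grips with 20 to 120 N. Pads are 22 mm wide; open, the fingers measure 114 mm over their backs; the gripper's body (76 mm by 85 mm) begins 54 mm behind the grasp point. The pads swing forward as they close: fully open they stand 13 mm farther back than shut.
Start: joints at [-1.28, 0.477, 0.022, 1.555, -0.011, 1.109, -0.083], TCP at [0.262, 0.622, 0.25] pointing down, gripper open.
Joint ranges: [-2.96, 2.96], [-0.34, 2.1], [-1.41, 1.46], [0.24, 2.44], [-1.37, 4.51], [0.17, 1.92], [-2.96, 2.96]. Speed limits (rad/s): [2.39, 2.39, 3.14, 3.14, 3.14, 3.14, 3.14].

INTERFACE

Orientations are given as a rotation vector (axis times angle).
In Python, from bench import r gives the robot as it stands. The module is installed in compiled form; this text tells all that it offers.
- The arm moves only by the tool arm_command, never from a script. Its argument "rows" is a list of rows, each an object of numbers: "fingers": the opening, from -1 (shut) to 1 (fully open); "x", "y", "z": the shift along the tool's x, y, z in m; "ax", "ay", "az": the turn, a rotation vector about the tool's x, y, z in degrees. In form: [{"fingers": .., "x": .., "y": .., "z": .., "ax": .., "ay": .., "az": ..}, ...]. A call has 1 to 10 rows; each row shifts and turns the commanded pose from where the row before left it, along the tool's axes as they then stand; what a row does not reach is not made up. A row lasts 1/12 s, in which the tool goes at most 41.7 mm and 7.16 degrees, less where a joint would pass 70% of its speed; a pose out of reach is approached as far as the arm can. A call is refused whole if a number of a shift passes 0.0417 or a number of a turn 7.16, either way. A call with a gripper value outside its range is refused whole. The fingers move at their own pace and stop on an object; "grip_force" is the grip in N (left out, the last holds). Time passes only in rows, so rows that do not move let the fingers close. It gives the time, the measured TCP pose, the force, the opening and the grip force at its end, in the units of the state.
- r.get_obs(): the state, without advancing time (a new reading comes with each control period).
- r.grab_frame(name): name is "scene" or "top" or "wrist"; returns a dict with "frame" (384x512x3 uint8, red, green, blue), "depth" (384x512 float32, m along the optical axis (not along the pixel's ray), 0 where there is no reading), "K" (3x3 intrinsics, pixels), "distortion" ([k1, k2, p1, p2, k3] as OpenCV has them; the pictures are not rectified), "world_from_camera" (4x4, takes a point from camera to world coordinates). Camera axes: x right, y down, z forward; pixel columns grow to the right and rows downward; lengths in m; the calibration is good to about 2 mm. A picture is of the moment at which its call begins.
- r.hand_in(): hands the job in; it is judged then, once.
The state is a dict: "clock": time; "joints": joint angles; "qvel": joint speeds; "tau": joint torques, N m; "tcp_pos": TCP position; "orientation": TCP orientation; "contact_force": force on the tool from outside, world axes, zero at the start; "moment": the same for the moment, N m; "grip_width": finger opening in m; "gripper_force": force on a finger pad.
Only numpy, scipy, OpenCV 4.12 (cv2) and the standard library are available. Lean on these libraries where they do the work, as an engineer would, in place of code of your own. Each camera call takes 0.05 s, during which the arm holds its last target. There are 200 camera calls.

TASK

The two blue guide rails on the plywood board are freshly painted and still wet. Square up the dark wooden chuck case in front of the lane and push it along the board, straight down the lane, until it sits fully home against the rubber end stop, without anything - case or gripper - touching either rail. Only push the case: do not lift, tip or carry it, and leave the turned knob, the wax tin and the wood blank where they are.

Things in the scene. Friction and masses are not known exactly. Their poses are not given: they have to be found in the camera images.
- dock: Fixed plywood board 460 x 280 mm, 12 mm thick, lying on the bench. Origin: centre of its underside, at bench height. Its +x axis is the direction of pushing, from the bare apron (x from -230 to +10 mm) down the lane to the end stop; +y is the left side seen that way; z up. The lane's centre line is y = 0, its floor is the board's top at z = 12 mm. The board's place and yaw change from start to start. Nothing stands on the apron but the case.
- rail_left: Blue rail with wet paint, fixed to the board: 200 mm long, 16 mm wide, 18 mm high. Origin: centre of its underside, at (110, 63, 12) mm in the board's frame, so it spans x 10 to 210 mm and its inner face is at y = +55 mm, its top at z = 30 mm. It must not be touched.
- rail_right: The same rail on the other side, origin at (110, -63, 12) mm in the board's frame, inner face at y = -55 mm. The lane between the rails is 110 mm wide: 10 mm free on either side of the case.
- stop: End stop fixed to the board at the end of the lane: yellow block with black rubber face, 90 mm wide, 40 mm high, rigid. Origin: foot of its front face's middle, at (205, 0, 12) mm in the board's frame. The case is home when its front face rests against this face (case centre then at x = 145 mm in the board's frame).
- case_center (a point): Centre (half-way up) of the loose case to be pushed: a closed dark wooden box 120 mm long (own x), 90 mm wide (own y), 70 mm high, with brass corners and a pale panel on top; about 0.4 to 0.85 kg, sliding friction on the board varies. It starts upright on the apron, long way roughly along the lane with own +x towards the stop, but up to 25 mm off the centre line and up to 0.25 rad askew. Its centre is 47 mm and its top 82 mm above the bench.
- case: The same case; origin at the centre of its underside, axes as above.
- knob_center (a point): Centre of a loose turned wooden knob, 34 mm diameter, 52 mm tall, standing on the board outside the left rail. Leave it.
- tin_center (a point): Centre of a small loose wax tin with red lid, 40 mm diameter, 45 mm tall, standing on the board outside the left rail. Leave it.
- blank_center (a point): Centre of a loose pale wood blank 110 x 28 x 28 mm lying on the board outside the right rail, along it. Leave it.
Things that resemble listed ones, but are neither listed nor needed, are in the scene too. Of the things shaped like the case, the dark wooden one is meant.

How it is judged:
On the way:
1. the case's nose has entered the lane, between the rails (x of case_center in the frame of dock above -0.03 m and y of case_center in the frame of dock between -0.011 and 0.011 m).
At the end, for the whole second after the job is handed in: The case stands flat and at rest in the lane, its centre no more than 5 mm short of the fully home position against the stop, within 11 mm of the lane's centre line and square to it within 0.1 rad (x of case_center in the frame of dock between 0.14 and 0.148 m and y of case_center in the frame of dock between -0.011 and 0.011 m and angle between the x axis of case_center and the x axis of dock, either way round below 0.1 rad and height (world z) of case_center below 0.051 m and angle between case_center's own z axis and vertical below 0.05 rad and linear speed of case below 0.01 m/s); the robot touches nothing.
It fails at once if something touched the left rail (contact force between rail_left and anything else above 0.2 N).
It fails at once if something touched the right rail (contact force between rail_right and anything else above 0.2 N).
It fails at once if the case was lifted or dropped off the board (centre more than 10 mm above or 6 mm below its resting height) (height (world z) of case_center above 0.057 m or height (world z) of case_center below 0.041 m).
It fails at once if the case was tipped by more than 0.15 rad (angle between case_center's own z axis and vertical above 0.15 rad).
It fails at once if the knob, tin or blank was moved by more than 15 mm (distance of any of knob_center, tin_center, blank_center from where it was at the start of the episode above 0.015 m).
It also fails if it takes over 56 s, if anything falls off the work surface, if the arm or the gripper's body presses on something with over 40 N, if the wrist force passes 120 N, or if a joint passes its speed limit or range.

## Working session

There is one attempt and no reset: what is moved stays moved. The work goes in short steps, Python scripts to look and compute and a tool call to move; the robot and the scene stay as the last step left them, time stands still between calls to the robot, and variables do not carry over. Pictures are saved under pics/ and viewed, at most 10 in all, crops included, and the job is handed in when it is done.

Besides the shell and the picture viewer there is one more tool, called after "Call:" in YAML: its name, and indented under it one key for each argument. arm_command: Moves the arm, as the interface text tells. Its arguments: {"type":"object","properties":{"rows":{"type":"array"},"grip_force":{"type":"number"}},"required":["rows"]}

```bash
mkdir -p pics; python3 - <<'E'
from bench import r
import cv2,numpy as np,pickle
o=r.get_obs();print({k:np.round(v,3) for k,v in o.items()})
for n in("top","scene"):
    f=r.grab_frame(n);pickle.dump(f,open(n+'.pkl','wb'));cv2.imwrite(f'pics/{n}0.png',f['frame'][...,::-1]);print(n,f['K'],f['distortion'],f['world_from_camera'].round(3))
E
```

```text
{'clock': np.float64(0.0), 'joints': array([-1.28 ,  0.478,  0.022,  1.556, -0.012,  1.109, -0.083]), 'qvel': array([ 0.   ,  0.001,  0.001, -0.001, -0.002,  0.   , -0.001]), 'tau': array([ 0.0000e+00, -5.9645e+01,  1.6080e+00, -2.8120e+01,  1.2000e-02,
        9.0000e-03, -0.0000e+00]), 'tcp_pos': array([0.262, 0.621, 0.249]), 'orientation': array([-6.220e-01, -3.079e+00,  3.000e-03]), 'contact_force': array([ 0.359, -0.168,  0.59 ]), 'moment': array([ 0.018,  0.023, -0.005]), 'gripper_force': np.float64(0.0), 'grip_width': np.float64(0.085)}
top [[488.30858294   0.         247.99653599]
 [  0.         488.30858294 193.57968409]
 [  0.           0.           1.        ]] [-0.06509751  0.          0.          0.          0.        ] [[-0.018 -0.982  0.186  0.27 ]
 [-1.     0.02   0.006 -0.018]
 [-0.01  -0.186 -0.983  1.499]
 [ 0.     0.     0.     1.   ]]
scene [[435.6754037    0.         253.78241333]
 [  0.         435.6754037  187.37352411]
 [  0.           0.           1.        ]] [-0.01516708  0.          0.          0.          0.        ] [[-0.781  0.483 -0.395  1.006]
 [ 0.624  0.622 -0.473  0.531]
 [ 0.017 -0.616 -0.787  0.976]
 [ 0.     0.     0.     1.   ]]
```

View pics/top0.png

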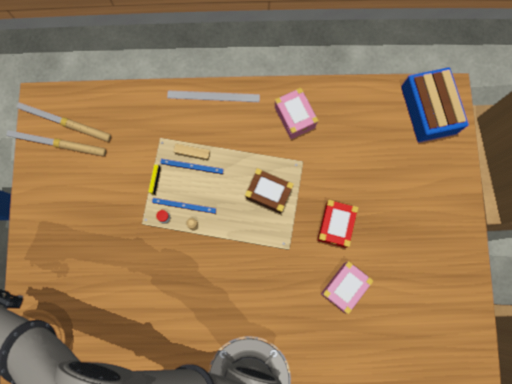

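View pics/scene0.png

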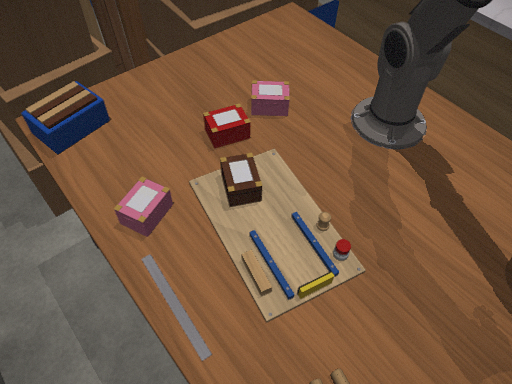

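The top view shows the board centred near (225,193), with blue rails at (192,166) and (184,206), the stop at (154,179), and the dark case on the apron at (269,190). The case-like candidates are dark brown (269,190), red (339,224), pink (297,113) and pink (348,288). Only the brown one at (269,190) is dark wood and on the apron. I'll confirm that in a crop and measure.

```bash
cat > h.py <<'E'
import cv2,numpy as np
from bench import r
def ray(f,uv,z):
    p=cv2.undistortPoints(np.float64(uv).reshape(-1,1,2),f['K'],f['distortion']).reshape(-1,2)
    T=f['world_from_camera'];d=np.c_[p,np.ones(len(p))]@T[:3,:3].T;o=T[:3,3]
    return (o+d*((z-o[2])/d[:,2])[:,None])[:,:2]
def cloud(f):
    v,u=np.nonzero(f['depth']>0);p=cv2.undistortPoints(np.float64(np.c_[u,v]).reshape(-1,1,2),f['K'],f['distortion']).reshape(-1,2)
    P=np.c_[p,np.ones(len(p))]*f['depth'][v,u][:,None];T=f['world_from_camera'];return u,v,P@T[:3,:3].T+T[:3,3]
def rect(p):
    (c,s,_)=R=cv2.minAreaRect(np.float32(p)*1000);b=cv2.boxPoints(R);e=b[1]-b[0];g=b[2]-b[1]
    a=e if np.hypot(*e)>np.hypot(*g) else g;t=np.arctan2(a[1],a[0]);t=t if t>0 else t+np.pi
    return np.array(c)/1000,sorted(s),t   # long axis angle in (0,pi): +y-ish
def rails(f):
    h=cv2.cvtColor(f['frame'],cv2.COLOR_RGB2HSV);m=cv2.inRange(h,(100,120,40),(125,255,255));out=[]
    u,v,P=cloud(f);B=np.zeros(m.shape,bool);B[v,u]=(np.abs(P[:,2]-.03)<.006)&(m[v,u]>0)
    n,l,st,c=cv2.connectedComponentsWithStats(cv2.morphologyEx(np.uint8(B),cv2.MORPH_CLOSE,np.ones((3,3))))
    for i in np.argsort(-st[1:,4])[:2]+1:
        vv,uu=np.nonzero(l==i);out.append(rect(ray(f,np.c_[uu,vv],.03)))
    return out
def case(f,near,tol=.16):
    u,v,P=cloud(f);k=(np.abs(P[:,2]-.082)<.006)&(np.hypot(*(P[:,:2]-near).T)<tol)
    return rect(ray(f,np.c_[u[k],v[k]],.082)),P[k,2].mean()
E
python3 - <<'E'
from h import *;import pickle
for n in("top","scene"):
    f=pickle.load(open(n+'.pkl','rb'));R=rails(f);print(n);[print(' rail',x) for x in R]
    near=ray(f,[(269,190)] if n=="top" else [(241,172)],.08)[0];print(' near',near);print(' case',case(f,near,.085))
    h=cv2.cvtColor(f['frame'],cv2.COLOR_RGB2HSV);m=cv2.inRange(h,(26,170,120),(34,255,255));v,u=np.nonzero(m);print(' stop',len(u),u.mean(),v.mean(),rect(ray(f,np.c_[u,v],.05)))
    c=f['frame'][130:260,130:380] if n=="top" else f['frame'][70:320,120:370]
    if n=="top":cv2.imwrite('pics/c.png',cv2.resize(c,None,fx=3.2,fy=3.2)[...,::-1])
E
```

```text
top
 rail (array([0.63892535, 0.16497543]), [13.072306632995605, 193.2862548828125], np.float32(1.3807548))
 rail (array([0.51571643, 0.18869437]), [12.651622772216797, 191.54330444335938], np.float32(1.3850349))
 near [ 0.5483454  -0.07170782]
 case ((array([ 0.55083368, -0.06999667]), [90.96978759765625, 119.9083023071289], np.float32(1.13337)), np.float64(0.08186130437215287))
 stop 127 152.9291338582677 178.5275590551181 (array([0.5976698 , 0.28002963]), [14.259843826293945, 86.20216369628906], np.float32(2.9502947))
scene
 rail (array([0.64437329, 0.16756393]), [16.45153045654297, 200.260986328125], np.float32(1.3823196))
 rail (array([0.52148035, 0.19101018]), [17.912334442138672, 198.895263671875], np.float32(1.3830805))
 near [ 0.55118883 -0.06904741]
 case ((array([ 0.55403162, -0.06923652]), [90.62554168701172, 125.8780746459961], np.float32(1.1343973)), np.float64(0.08233547313467124))
 stop 63 314.23809523809524 283.57142857142856 (array([0.59883801, 0.28107669]), [8.503849029541016, 87.9691162109375], np.float32(2.9498215))
```

View pics/c.png

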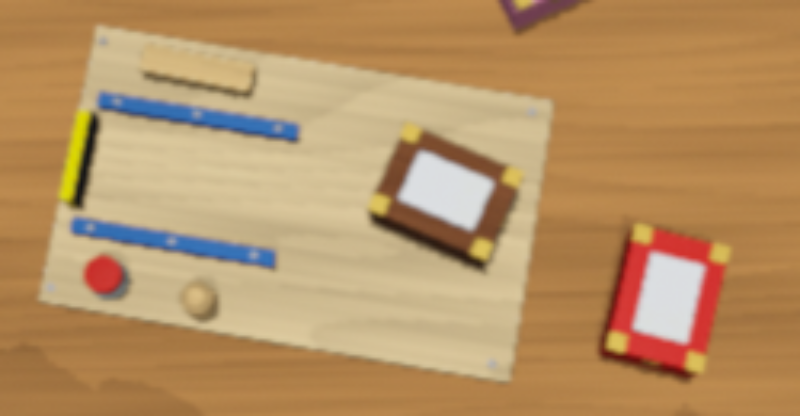

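The crop confirms the dark brown, brass-cornered case at top-view (269,190) is the one meant. It lies about 19 mm right of the lane centre and 0.25 rad clockwise, with lane heading about 1.383 rad. My plan is to square and centre it with a side push from its right using both fingers, then push from behind.

Call:
arm_command:
  rows:
    - {"fingers": 1, "az": -6}
    - {"az": -6, "fingers": 1}
    - {"fingers": 1, "x": -0.025, "y": -0.031}
    - {"fingers": 1, "x": -0.025, "y": -0.031}
    - {"fingers": 1, "x": -0.025, "y": -0.031}
    - {"fingers": 1, "x": -0.025, "y": -0.031}
    - {"fingers": 1, "x": -0.025, "y": -0.031}
    - {"fingers": 1, "x": -0.025, "y": -0.031}
    - {"fingers": 1, "x": -0.025, "y": -0.031}
    - {"fingers": 1, "x": -0.025, "y": -0.031}

```text
validation failed for argument at $.ro...
```

Call:
arm_command:
  rows:
    - {"fingers": 1, "x": -0.025, "y": -0.031}
    - {"fingers": 1, "x": -0.025, "y": -0.031}
    - {"fingers": 1, "x": -0.025, "y": -0.031}
    - {"fingers": 1, "x": -0.025, "y": -0.031}
    - {"fingers": 1, "x": -0.025, "y": -0.031}
    - {"fingers": 1, "x": -0.025, "y": -0.031}
    - {"fingers": 1, "x": -0.025, "y": -0.031}
    - {"fingers": 1, "x": -0.025, "y": -0.031}
    - {"fingers": 1, "x": -0.025, "y": -0.031}
    - {"fingers": 1, "x": -0.025, "y": -0.031}

```text
validation failed for argument at $.ro...
```

```bash
cat >> h.py <<'E'
from scipy.spatial.transform import Rotation as Ro
PH=1.383;MID=np.array([.580,.178]);e=np.array([np.cos(PH),np.sin(PH)]);n=np.array([-e[1],e[0]])
def lane(p): d=np.array(p)[:2]-MID;return np.array([d@e+.11,d@n])
def st():
    o=r.get_obs();R=Ro.from_rotvec(o['orientation']).as_matrix()
    print('t %.2f'%o['clock'],'lane xy mm',(lane(o['tcp_pos'])*1000).round(1),'z %.1f'%(o['tcp_pos'][2]*1000),'toolx-lane deg %.2f'%np.degrees(np.arctan2(R[1,0],R[0,0])-PH),'tilt',R[:2,2].round(3),'F',o['contact_force'].round(1),'grip',o['grip_width'].round(4),'j',o['joints'].round(2))
def look(n_):
    f=r.grab_frame(n_);R=rails(f);m=(R[0][0]+R[1][0])/2;ph=(R[0][2]+R[1][2])/2
    C,z=case(f,CN,.085);d=C[0]-m;E=np.array([np.cos(ph),np.sin(ph)]);print(n_,'rails',m.round(4),[round(float(q[2]),3) for q in R],'sz',np.round(C[1]),'case lane mm',round(1000*(d@E)+110,1),round(1000*(-d[0]*E[1]+d[1]*E[0]),1),'yaw',round(float(C[2]-ph),3),round(float(C[2]-PH),3));return f
CN=np.array([.552,-.07])
E
python3 -c "from h import *;st()"
```

```text
Traceback (most recent call last):
  File "h.py", line 29, in st
    print('t %.2f'%o['clock'],'lane xy mm',(lane(o['tcp_pos'])*1000).round(1),'z %.1f'%(o['tcp_pos'][2]*1000),'toolx-lane deg %.2f'%np.degrees(np.arctan2(R[1,0],R[0,0])-PH),'tilt',R[:2,2].round(3),'F',o['contact_force'].round(1),'grip',o['grip_width'].round(4),'j',o['joints'].round(2))
                                                                                                                                                                                                                                            ^^^^^^^^^^^^^^^^^^^^^
AttributeError: 'float' object has no attribute 'round'
```

Rows seem to need every key, so I'll give all seven.

Call:
arm_command:
  rows:
    - {"fingers": 1, "x": 0, "y": 0, "z": 0, "ax": 0, "ay": 0, "az": -6}
    - {"fingers": 1, "x": 0, "y": 0, "z": 0, "ax": 0, "ay": 0, "az": -6}
    - {"fingers": 1, "x": -0.025, "y": -0.031, "z": 0, "ax": 0, "ay": 0, "az": 0}
    - {"fingers": 1, "x": -0.025, "y": -0.031, "z": 0, "ax": 0, "ay": 0, "az": 0}
    - {"fingers": 1, "x": -0.025, "y": -0.031, "z": 0, "ax": 0, "ay": 0, "az": 0}
    - {"fingers": 1, "x": -0.025, "y": -0.031, "z": 0, "ax": 0, "ay": 0, "az": 0}
    - {"fingers": 1, "x": -0.025, "y": -0.031, "z": 0, "ax": 0, "ay": 0, "az": 0}
    - {"fingers": 1, "x": -0.025, "y": -0.031, "z": 0, "ax": 0, "ay": 0, "az": 0}
    - {"fingers": 1, "x": -0.025, "y": -0.031, "z": 0, "ax": 0, "ay": 0, "az": 0}
    - {"fingers": 1, "x": -0.025, "y": -0.031, "z": 0, "ax": 0, "ay": 0, "az": 0}

```text
clock: 0.93
tcp_pos: [0.4122, 0.3388, 0.2501]
orientation: [-0.297, -3.127, 0.0]
contact_force: [1.5, 0.5, -0.5]
grip_width: 0.0854
gripper_force: 0.0
```

```bash
sed -i "s/o\['grip_width'\].round(4)/round(float(o['grip_width']),4)/" h.py; python3 -c "from h import *;st()"
```

```text
t 0.93 lane xy mm [236.6 194.8] z 250.1 toolx-lane deg 89.92 tilt [-0. -0.] F [ 1.5  0.5 -0.5] grip 0.0854 j [-0.86  0.24  0.07  1.9  -0.02  1.    0.6 ]
```

Call:
arm_command:
  rows:
    - {"fingers": 1, "x": -0.025, "y": -0.03, "z": 0, "ax": 0, "ay": 0, "az": 0}
    - {"fingers": 1, "x": -0.025, "y": -0.03, "z": 0, "ax": 0, "ay": 0, "az": 0}
    - {"fingers": 1, "x": -0.025, "y": -0.03, "z": 0, "ax": 0, "ay": 0, "az": 0}
    - {"fingers": 1, "x": -0.025, "y": -0.03, "z": 0, "ax": 0, "ay": 0, "az": 0}
    - {"fingers": 1, "x": -0.025, "y": -0.03, "z": 0, "ax": 0, "ay": 0, "az": 0}
    - {"fingers": 1, "x": -0.025, "y": -0.03, "z": 0, "ax": 0, "ay": 0, "az": 0}
    - {"fingers": 1, "x": -0.025, "y": -0.03, "z": 0, "ax": 0, "ay": 0, "az": 0}
    - {"fingers": 1, "x": -0.025, "y": -0.03, "z": 0, "ax": 0, "ay": 0, "az": 0}
    - {"fingers": 1, "x": -0.025, "y": -0.03, "z": 0, "ax": 0, "ay": 0, "az": 0}
    - {"fingers": 1, "x": -0.025, "y": -0.03, "z": 0, "ax": 0, "ay": 0, "az": 0}

```text
clock: 1.77
tcp_pos: [0.6013, -0.0026, 0.25]
orientation: [-0.297, -3.127, -0.0]
contact_force: [-0.7, 0.6, 0.5]
grip_width: 0.0851
gripper_force: 0.0
```

Call:
arm_command:
  rows:
    - {"fingers": 1, "x": -0.02, "y": -0.025, "z": 0, "ax": 0, "ay": 0, "az": 0}
    - {"fingers": 1, "x": -0.02, "y": -0.025, "z": 0, "ax": 0, "ay": 0, "az": 0}
    - {"fingers": 1, "x": -0.02, "y": -0.02, "z": 0, "ax": 0, "ay": 0, "az": 0}
    - {"fingers": 1, "x": -0.01, "y": 0, "z": 0, "ax": 0, "ay": 0, "az": 0}
    - {"fingers": 1, "x": 0, "y": 0, "z": 0, "ax": 0, "ay": 0, "az": 0}

```text
clock: 2.18
tcp_pos: [0.6575, -0.0854, 0.2496]
orientation: [0.303, 3.127, -0.002]
contact_force: [0.2, 0.7, -0.3]
grip_width: 0.0854
gripper_force: 0.0
```

```bash
python3 -c "from h import *;st()"
```

```text
t 2.18 lane xy mm [-134.3 -125.3] z 249.6 toolx-lane deg 89.71 tilt [-0.    -0.001] F [ 0.2  0.7 -0.3] grip 0.0854 j [-0.17  0.47  0.29  1.6  -0.15  1.09  1.54]
```

Call:
arm_command:
  rows:
    - {"fingers": 1, "x": 0, "y": 0, "z": 0.04, "ax": 0, "ay": 0, "az": 0}
    - {"fingers": 1, "x": 0, "y": 0, "z": 0.04, "ax": 0, "ay": 0, "az": 0}
    - {"fingers": 1, "x": 0, "y": 0, "z": 0.04, "ax": 0, "ay": 0, "az": 0}
    - {"fingers": 1, "x": 0, "y": 0, "z": 0.04, "ax": 0, "ay": 0, "az": 0}
    - {"fingers": 1, "x": 0, "y": 0, "z": 0.03, "ax": 0, "ay": 0, "az": 0}
    - {"fingers": 1, "x": 0, "y": 0, "z": 0.016, "ax": 0, "ay": 0, "az": 0}
    - {"fingers": 1, "x": 0, "y": 0, "z": 0, "ax": 0, "ay": 0, "az": 0}
    - {"fingers": 1, "x": 0.01, "y": 0, "z": 0, "ax": 0, "ay": 0, "az": 0}
    - {"fingers": 1, "x": 0.01, "y": 0, "z": 0, "ax": 0, "ay": 0, "az": 0}
    - {"fingers": 1, "x": 0.008, "y": 0, "z": 0, "ax": 0, "ay": 0, "az": 0}

```text
clock: 3.02
tcp_pos: [0.6288, -0.0766, 0.0455]
orientation: [0.296, 3.127, 0.001]
contact_force: [-0.4, 0.7, -1.3]
grip_width: 0.0853
gripper_force: 0.0
```

Call:
arm_command:
  rows:
    - {"fingers": 1, "x": 0.004, "y": 0, "z": 0, "ax": 0, "ay": 0, "az": 0}
    - {"fingers": 1, "x": 0.004, "y": 0, "z": 0, "ax": 0, "ay": 0, "az": 0}
    - {"fingers": 1, "x": 0.004, "y": 0, "z": 0, "ax": 0, "ay": 0, "az": 0}
    - {"fingers": 1, "x": 0.004, "y": 0, "z": 0, "ax": 0, "ay": 0, "az": 0}
    - {"fingers": 1, "x": 0.004, "y": 0, "z": 0, "ax": 0, "ay": 0, "az": 0}
    - {"fingers": 1, "x": 0.004, "y": 0, "z": 0, "ax": 0, "ay": 0, "az": 0}
    - {"fingers": 1, "x": 0.004, "y": 0, "z": 0, "ax": 0, "ay": 0, "az": 0}
    - {"fingers": 1, "x": 0.004, "y": 0, "z": 0, "ax": 0, "ay": 0, "az": 0}
    - {"fingers": 1, "x": 0, "y": 0, "z": 0, "ax": 0, "ay": 0, "az": 0}

```text
clock: 3.77
tcp_pos: [0.5978, -0.0715, 0.0446]
orientation: [0.296, 3.126, -0.0]
contact_force: [1.8, 0.6, 0.6]
grip_width: 0.0851
gripper_force: 1.0
```

```bash
python3 - <<'E'
from h import *
st();f=look("scene");cv2.imwrite('pics/s1.png',cv2.resize(f['frame'][100:320,130:390],None,fx=2.5,fy=2.5)[...,::-1]);f=look("top")
E
```

```text
t 3.77 lane xy mm [-131.8  -64.1] z 44.6 toolx-lane deg 89.92 tilt [ 0.001 -0.   ] F [1.8 0.6 0.6] grip 0.0851 j [-0.15  0.63  0.22  1.89 -0.22  0.65  1.58]
scene rails [0.5829 0.1796] [1.382, 1.383] sz [118. 125.] case lane mm -138.5 -22.5 yaw -0.137 -0.137
top rails [0.5772 0.1769] [1.385, 1.385] sz [23. 70.] case lane mm -194.9 -24.1 yaw 1.531 1.533
```

View pics/s1.png

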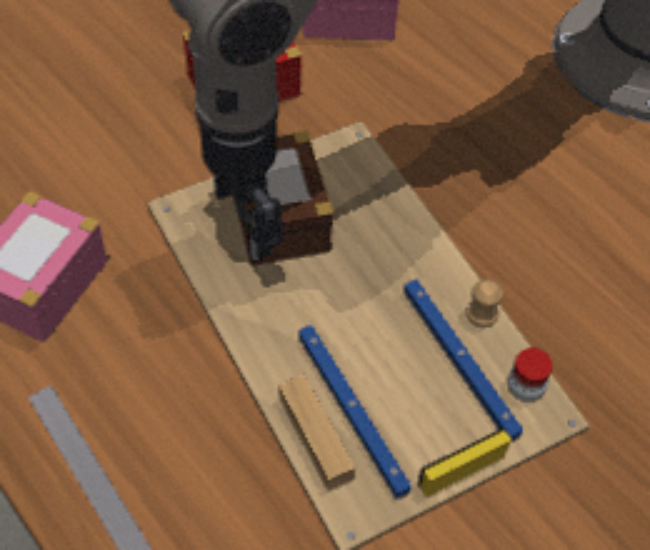

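The crop shows the front finger at (262,225) against the case's right flank, with the case turning towards square. The gripper hides part of the top, so I'll push on about 9 mm, back off and look again.

Call:
arm_command:
  rows:
    - {"fingers": 1, "x": 0.003, "y": 0, "z": 0, "ax": 0, "ay": 0, "az": 0}
    - {"fingers": 1, "x": 0.003, "y": 0, "z": 0, "ax": 0, "ay": 0, "az": 0}
    - {"fingers": 1, "x": 0.002, "y": 0, "z": 0, "ax": 0, "ay": 0, "az": 0}
    - {"fingers": 1, "x": 0, "y": 0, "z": 0, "ax": 0, "ay": 0, "az": 0}
    - {"fingers": 1, "x": -0.01, "y": 0, "z": 0, "ax": 0, "ay": 0, "az": 0}
    - {"fingers": 1, "x": -0.025, "y": 0, "z": 0, "ax": 0, "ay": 0, "az": 0}
    - {"fingers": 1, "x": -0.04, "y": 0, "z": 0, "ax": 0, "ay": 0, "az": 0}
    - {"fingers": 1, "x": -0.04, "y": 0, "z": 0, "ax": 0, "ay": 0, "az": 0}
    - {"fingers": 1, "x": 0, "y": 0, "z": 0, "ax": 0, "ay": 0, "az": 0}

```text
clock: 4.62
tcp_pos: [0.709, -0.0928, 0.0444]
orientation: [0.296, 3.122, -0.001]
contact_force: [0.3, -1.0, 0.5]
grip_width: 0.0853
gripper_force: 0.0
```

```bash
python3 - <<'E'
from h import *
st();f=look("scene");g=look("top");cv2.imwrite('pics/s2.png',cv2.resize(np.hstack([f['frame'][100:320,130:390],g['frame'][100:320,130:390]]),None,fx=1.5,fy=1.5)[...,::-1])
E
```

```text
t 4.62 lane xy mm [-131.9 -177.3] z 44.4 toolx-lane deg 89.92 tilt [ 0.005 -0.001] F [ 0.3 -1.   0.5] grip 0.0853 j [-0.11  0.77  0.23  1.6  -0.22  0.8   1.59]
scene rails [0.583  0.1793] [1.382, 1.382] sz [ 91. 129.] case lane mm -139.6 -7.5 yaw -0.272 -0.272
top rails [0.5796 0.1894] [1.38, 1.378] sz [30. 90.] case lane mm -195.1 2.2 yaw 1.273 1.269
```

View pics/s2.png

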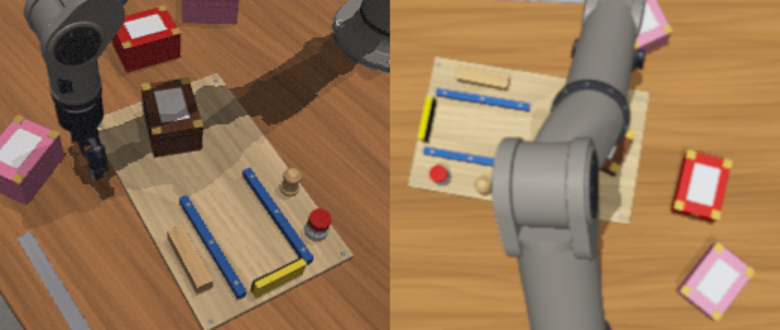

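Scene view: the case top sits at (172,103) in the crop, shifted left but still about 0.27 rad askew. The fully open front finger passed just ahead of the nose corner, so only the rear finger pushed. I'll close to about 50 mm so both fingers bear on the side, and push again.

Call:
arm_command:
  rows:
    - {"fingers": 0.18, "x": 0, "y": -0.005, "z": -0.006, "ax": 0, "ay": 0, "az": 0}
    - {"fingers": 0.18, "x": 0.02, "y": 0, "z": 0, "ax": 0, "ay": 0, "az": 0}
    - {"fingers": 0.18, "x": 0.02, "y": 0, "z": 0, "ax": 0, "ay": 0, "az": 0}
    - {"fingers": 0.18, "x": 0.02, "y": 0, "z": 0, "ax": 0, "ay": 0, "az": 0}
    - {"fingers": 0.18, "x": 0.015, "y": 0, "z": 0, "ax": 0, "ay": 0, "az": 0}
    - {"fingers": 0.18, "x": 0.008, "y": 0, "z": 0, "ax": 0, "ay": 0, "az": 0}
    - {"fingers": 0.18, "x": 0.004, "y": 0, "z": 0, "ax": 0, "ay": 0, "az": 0}
    - {"fingers": 0.18, "x": 0.004, "y": 0, "z": 0, "ax": 0, "ay": 0, "az": 0}
    - {"fingers": 0.18, "x": 0.004, "y": 0, "z": 0, "ax": 0, "ay": 0, "az": 0}
    - {"fingers": 0.18, "x": 0.004, "y": 0, "z": 0, "ax": 0, "ay": 0, "az": 0}

```text
clock: 5.55
tcp_pos: [0.6059, -0.078, 0.0508]
orientation: [0.297, 3.124, 0.0]
contact_force: [3.7, -0.4, 0.2]
grip_width: 0.0505
gripper_force: 0.0
```

Call:
arm_command:
  rows:
    - {"fingers": 0.18, "x": 0.004, "y": 0, "z": 0, "ax": 0, "ay": 0, "az": 0}
    - {"fingers": 0.18, "x": 0.004, "y": 0, "z": 0, "ax": 0, "ay": 0, "az": 0}
    - {"fingers": 0.18, "x": 0.004, "y": 0, "z": 0, "ax": 0, "ay": 0, "az": 0}
    - {"fingers": 0.18, "x": 0.004, "y": 0, "z": 0, "ax": 0, "ay": 0, "az": 0}
    - {"fingers": 0.18, "x": 0.003, "y": 0, "z": 0, "ax": 0, "ay": 0, "az": 0}
    - {"fingers": 0.18, "x": 0, "y": 0, "z": 0, "ax": 0, "ay": 0, "az": 0}

```text
clock: 6.05
tcp_pos: [0.5849, -0.0743, 0.0502]
orientation: [-0.297, -3.126, 0.0]
contact_force: [1.2, 0.9, 0.6]
grip_width: 0.0504
gripper_force: 0.0
```

Call:
arm_command:
  rows:
    - {"fingers": 0.18, "x": -0.01, "y": 0, "z": 0, "ax": 0, "ay": 0, "az": 0}
    - {"fingers": 0.18, "x": -0.03, "y": 0, "z": 0, "ax": 0, "ay": 0, "az": 0}
    - {"fingers": 0.18, "x": -0.04, "y": 0, "z": 0, "ax": 0, "ay": 0, "az": 0}
    - {"fingers": 0.18, "x": -0.03, "y": 0, "z": 0, "ax": 0, "ay": 0, "az": 0}
    - {"fingers": 0.18, "x": 0, "y": 0, "z": 0, "ax": 0, "ay": 0, "az": 0}

```text
clock: 6.47
tcp_pos: [0.6992, -0.0965, 0.0505]
orientation: [0.296, 3.123, -0.002]
contact_force: [0.7, 0.1, 0.7]
grip_width: 0.0504
gripper_force: 0.0
```

```bash
python3 - <<'E'
from h import *
st();f=look("scene");cv2.imwrite('pics/s3.png',cv2.resize(f['frame'][100:320,130:390],None,fx=2.5,fy=2.5)[...,::-1])
E
```

```text
t 6.47 lane xy mm [-137.4 -168.4] z 50.5 toolx-lane deg 89.92 tilt [ 0.004 -0.002] F [0.7 0.1 0.7] grip 0.0504 j [-0.11  0.75  0.23  1.62 -0.22  0.79  1.6 ]
scene rails [0.5829 0.1796] [1.38, 1.382] sz [ 92. 125.] case lane mm -139.8 8.1 yaw -0.054 -0.056
```

View pics/s3.png

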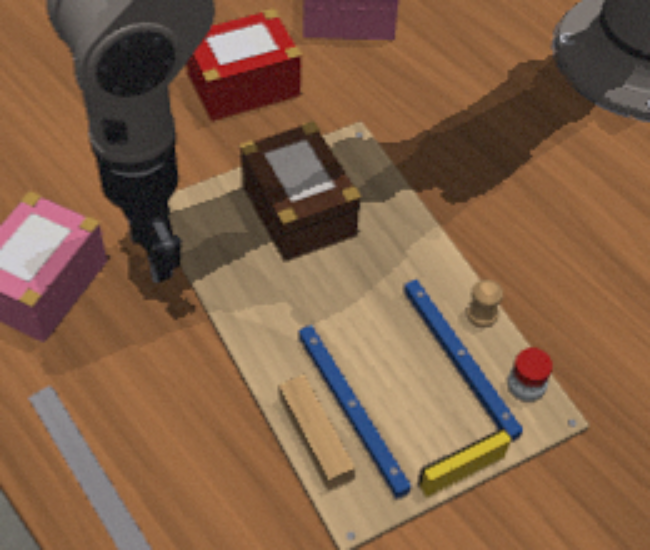

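The crop shows the case at (300,185), nearly square: about +8 mm left and −0.055 rad, nose slightly right. Pushing from behind along its own axis will bring it to the centre by the lane mouth. Next: lift, turn the tool about 93° and go behind it.

Call:
arm_command:
  rows:
    - {"fingers": 0.18, "x": 0, "y": 0, "z": -0.04, "ax": 0, "ay": 0, "az": 0}
    - {"fingers": 0.18, "x": 0, "y": 0, "z": -0.04, "ax": 0, "ay": 0, "az": 0}
    - {"fingers": 0.18, "x": 0, "y": 0, "z": -0.04, "ax": 0, "ay": 0, "az": 0}
    - {"fingers": 0.18, "x": 0, "y": 0, "z": 0, "ax": 0, "ay": 0, "az": 7.1}
    - {"fingers": 0.18, "x": 0, "y": 0, "z": 0, "ax": 0, "ay": 0, "az": 7.1}
    - {"fingers": 0.18, "x": 0, "y": 0, "z": 0, "ax": 0, "ay": 0, "az": 7.1}
    - {"fingers": 0.18, "x": 0, "y": 0, "z": 0, "ax": 0, "ay": 0, "az": 7.1}
    - {"fingers": 0.18, "x": 0, "y": 0, "z": 0, "ax": 0, "ay": 0, "az": 7.1}
    - {"fingers": 0.18, "x": 0, "y": 0, "z": 0, "ax": 0, "ay": 0, "az": 7.1}
    - {"fingers": 0.18, "x": 0, "y": 0, "z": 0, "ax": 0, "ay": 0, "az": 7.1}

```text
clock: 7.35
tcp_pos: [0.6923, -0.095, 0.1695]
orientation: [-1.591, -2.706, 0.002]
contact_force: [-1.1, 0.4, 0.1]
grip_width: 0.0505
gripper_force: 0.0
```

Call:
arm_command:
  rows:
    - {"fingers": 0.18, "x": 0, "y": 0, "z": 0, "ax": 0, "ay": 0, "az": 7.1}
    - {"fingers": 0.18, "x": 0, "y": 0, "z": 0, "ax": 0, "ay": 0, "az": 7.1}
    - {"fingers": 0.18, "x": 0, "y": 0, "z": 0, "ax": 0, "ay": 0, "az": 7.1}
    - {"fingers": 0.18, "x": 0, "y": 0, "z": 0, "ax": 0, "ay": 0, "az": 7.1}
    - {"fingers": 0.18, "x": 0, "y": 0, "z": 0, "ax": 0, "ay": 0, "az": 7.1}
    - {"fingers": 0.18, "x": 0, "y": 0, "z": 0, "ax": 0, "ay": 0, "az": 7.1}
    - {"fingers": 0.18, "x": 0, "y": 0, "z": 0, "ax": 0, "ay": 0, "az": 0.8}
    - {"fingers": 0.18, "x": -0.03, "y": 0, "z": 0, "ax": 0, "ay": 0, "az": 0}
    - {"fingers": 0.18, "x": -0.04, "y": 0, "z": 0, "ax": 0, "ay": 0, "az": 0}
    - {"fingers": 0.18, "x": -0.04, "y": 0, "z": 0, "ax": 0, "ay": 0, "az": 0}

```text
clock: 8.18
tcp_pos: [0.6666, -0.2011, 0.1696]
orientation: [-2.466, -1.943, 0.001]
contact_force: [-0.3, -1.4, -0.0]
grip_width: 0.0504
gripper_force: 0.0
```

```bash
python3 -c "from h import *;st();look('scene')"
```

```text
t 8.18 lane xy mm [-246.3 -155.9] z 169.6 toolx-lane deg -2.79 tilt [-0.002  0.001] F [-0.3 -1.4 -0. ] grip 0.0504 j [-0.23  0.68  0.67  1.6  -0.47  1.03  0.34]
scene rails [0.5829 0.1793] [1.382, 1.382] sz [ 92. 126.] case lane mm -139.4 8.1 yaw -0.044 -0.045
```

Call:
arm_command:
  rows:
    - {"fingers": 0.18, "x": -0.006, "y": -0.034, "z": 0, "ax": 0, "ay": 0, "az": 0}
    - {"fingers": 0.18, "x": 0, "y": -0.034, "z": 0, "ax": 0, "ay": 0, "az": 0}
    - {"fingers": 0.18, "x": 0, "y": -0.034, "z": 0, "ax": 0, "ay": 0, "az": 0}
    - {"fingers": 0.18, "x": 0, "y": -0.034, "z": 0, "ax": 0, "ay": 0, "az": 0}
    - {"fingers": 0.18, "x": 0, "y": -0.032, "z": 0, "ax": 0, "ay": 0, "az": 0}
    - {"fingers": 0.18, "x": 0, "y": 0, "z": 0, "ax": 0, "ay": 0, "az": 0}
    - {"fingers": 0.18, "x": 0, "y": 0, "z": 0.04, "ax": 0, "ay": 0, "az": 0}
    - {"fingers": 0.18, "x": 0, "y": 0, "z": 0.04, "ax": 0, "ay": 0, "az": 0}
    - {"fingers": 0.18, "x": 0, "y": 0, "z": 0.03, "ax": 0, "ay": 0, "az": 0}
    - {"fingers": 0.18, "x": 0, "y": 0, "z": 0.01, "ax": 0, "ay": 0, "az": 0}

```text
clock: 9.07
tcp_pos: [0.4998, -0.1658, 0.0466]
orientation: [-2.467, -1.935, 0.007]
contact_force: [-0.9, 0.5, 0.3]
grip_width: 0.0503
gripper_force: 0.0
```

```bash
python3 -c "from h import *;st();look('scene');look('top')"
```

```text
t 9.07 lane xy mm [-242.7   14.6] z 46.6 toolx-lane deg -3.03 tilt [-0.007  0.002] F [-0.9  0.5  0.3] grip 0.0503 j [-0.24  0.61  0.57  2.08 -0.57  0.62  0.49]
scene rails [0.5829 0.1796] [1.382, 1.383] sz [ 92. 125.] case lane mm -139.7 8.5 yaw -0.056 -0.056
top rails [0.5764 0.172 ] [1.385, 1.385] sz [87. 96.] case lane mm -120.6 5.1 yaw -0.062 -0.06
```

Call:
arm_command:
  rows:
    - {"fingers": 0.18, "x": 0.01, "y": 0, "z": 0, "ax": 0, "ay": 0, "az": 0}
    - {"fingers": 0.18, "x": 0.01, "y": 0, "z": 0, "ax": 0, "ay": 0, "az": 0}
    - {"fingers": 0.18, "x": 0.004, "y": 0, "z": 0, "ax": 0, "ay": 0, "az": 0}
    - {"fingers": 0.18, "x": 0.004, "y": 0, "z": 0, "ax": 0, "ay": 0, "az": 0}
    - {"fingers": 0.18, "x": 0.005, "y": 0, "z": 0, "ax": 0, "ay": 0, "az": 0}
    - {"fingers": 0.18, "x": 0.006, "y": 0, "z": 0, "ax": 0, "ay": 0, "az": 0}
    - {"fingers": 0.18, "x": 0.006, "y": 0, "z": 0, "ax": 0, "ay": 0, "az": 0}
    - {"fingers": 0.18, "x": 0.006, "y": 0, "z": 0, "ax": 0, "ay": 0, "az": 0}
    - {"fingers": 0.18, "x": 0.006, "y": 0, "z": 0, "ax": 0, "ay": 0, "az": 0}
    - {"fingers": 0.18, "x": 0.006, "y": 0, "z": 0, "ax": 0, "ay": 0, "az": 0}

```text
clock: 10.0
tcp_pos: [0.5183, -0.1084, 0.0515]
orientation: [2.474, 1.93, -0.001]
contact_force: [-1.9, -7.5, 4.7]
grip_width: 0.0503
gripper_force: 0.0
```

```bash
sed -i "s/^CN=.*//" h.py; sed -i "s/C,z=case(f,CN,.085)/CN=MID+(CX-.11)*e;C,z=case(f,CN,.085)/" h.py; echo "CX=-.14" >> h.py; python3 -c "
import h;from h import *;h.CX=-.11;st();look('scene');look('top')"
```

```text
t 10.00 lane xy mm [-182.9    7.2] z 51.5 toolx-lane deg -3.32 tilt [ 0.002 -0.003] F [-1.9 -7.5  4.7] grip 0.0503 j [-0.37  0.6   0.59  2.08 -0.57  0.62  0.37]
scene rails [0.5828 0.1793] [1.382, 1.382] sz [114. 150.] case lane mm -118.5 2.2 yaw -0.128 -0.129
top rails [0.5774 0.1771] [1.381, 1.38] sz [ 48. 105.] case lane mm -55.8 -11.5 yaw 0.942 0.94
```

```bash
cat >> h.py <<'E'
def mid(n_,lo=.055,save=None):
    f=r.grab_frame(n_);R=rails(f);m=(R[0][0]+R[1][0])/2;u,v,P=cloud(f);k=np.abs(P[:,2]-.082)<.005
    d=ray(f,np.c_[u[k],v[k]],.082)-m;L=np.c_[d@e+.11,d@n];tx=lane(r.get_obs()['tcp_pos'])[0]
    L=L[(L[:,0]>tx+lo)&(L[:,0]<tx+.15)&(np.abs(L[:,1])<.075)];b=np.arange(L[:,0].min(),L[:,0].max()-.008,.006)
    S=[L[np.abs(L[:,0]-x)<.005,1] for x in b];ok=[i for i,s in enumerate(S) if len(s)>8]
    lo_,hi=np.array([[S[i].min(),S[i].max()] for i in ok]).T*1000;b=b[ok];q=np.polyfit(b,(lo_+hi)/2000,1)
    fx=np.percentile(L[:,0],99.5);print(n_,m.round(4),'w',(hi-lo_).round(0),'front x %.1f'%(fx*1000),'yaw %.3f'%q[0],'y at nose %.1f centre %.1f'%tuple(1000*np.polyval(q,[fx,fx-.06])))
    if save:cv2.imwrite(save,cv2.resize(f['frame'][100:320,130:390],None,fx=2.5,fy=2.5)[...,::-1])
E
python3 -c "
from h import *;mid('scene',save='pics/s4.png');mid('top')"
```

```text
scene [0.583  0.1795] w [89. 90. 89. 91. 91. 91. 90. 90. 90. 91. 90. 90. 90.] front x -45.4 yaw -0.052 y at nose 3.6 centre 6.7
top [0.5773 0.1771] w [13. 19. 26. 37. 47. 55. 65. 73. 84.] front x -43.8 yaw 0.671 y at nose 3.7 centre -36.5
```

View pics/s4.png

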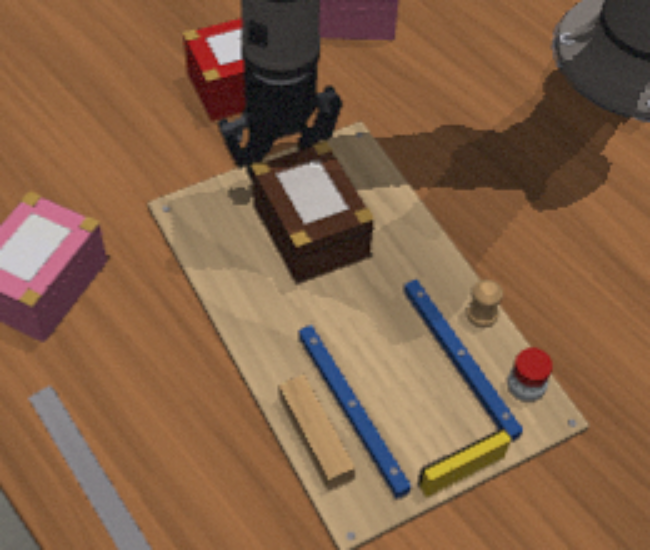

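The crop shows the case squarely on both fingers, with its nose at (335,260) and about −45 mm short of the lane's origin. It is +6.7 mm and −0.05 rad by the scene camera. I'll continue on this heading with a slight rightward drift.

Call:
arm_command:
  rows:
    - {"fingers": 0.18, "x": 0.005, "y": 0.0, "z": 0, "ax": 0, "ay": 0, "az": 0}
    - {"fingers": 0.18, "x": 0.006, "y": 0.0005, "z": 0, "ax": 0, "ay": 0, "az": 0}
    - {"fingers": 0.18, "x": 0.006, "y": 0.0005, "z": 0, "ax": 0, "ay": 0, "az": 0}
    - {"fingers": 0.18, "x": 0.006, "y": 0.0005, "z": 0, "ax": 0, "ay": 0, "az": 0}
    - {"fingers": 0.18, "x": 0.006, "y": 0.0005, "z": 0, "ax": 0, "ay": 0, "az": 0}
    - {"fingers": 0.18, "x": 0.006, "y": 0.0005, "z": 0, "ax": 0, "ay": 0, "az": 0}
    - {"fingers": 0.18, "x": 0.006, "y": 0.0005, "z": 0, "ax": 0, "ay": 0, "az": 0}

```text
clock: 10.78
tcp_pos: [0.5303, -0.0686, 0.0506]
orientation: [2.475, 1.932, -0.002]
contact_force: [-1.4, -6.8, 2.7]
grip_width: 0.0503
gripper_force: 0.0
```

```bash
python3 -c "
from h import *;st();mid('scene');mid('top')"
```

```text
t 10.78 lane xy mm [-141.5    2.8] z 50.6 toolx-lane deg -3.29 tilt [-0.    -0.002] F [-1.4 -6.8  2.7] grip 0.0503 j [-0.44  0.61  0.59  2.07 -0.57  0.63  0.3 ]
scene [0.583  0.1795] w [89. 90. 90. 91. 90. 90. 91. 90. 89. 90. 91. 91.] front x -6.5 yaw -0.056 y at nose -1.1 centre 2.3
top [0.5783 0.1821] w [19. 29. 37. 47. 56. 68.] front x -10.4 yaw 0.681 y at nose -5.7 centre -46.5
```

Call:
arm_command:
  rows:
    - {"fingers": 0.18, "x": 0.004, "y": 0.0004, "z": 0, "ax": 0, "ay": 0, "az": -0.4}
    - {"fingers": 0.18, "x": 0.004, "y": 0.0004, "z": 0, "ax": 0, "ay": 0, "az": -0.4}
    - {"fingers": 0.18, "x": 0.004, "y": 0.0004, "z": 0, "ax": 0, "ay": 0, "az": -0.4}
    - {"fingers": 0.18, "x": 0.004, "y": 0.0004, "z": 0, "ax": 0, "ay": 0, "az": -0.4}
    - {"fingers": 0.18, "x": 0.004, "y": 0.0004, "z": 0, "ax": 0, "ay": 0, "az": -0.4}
    - {"fingers": 0.18, "x": 0.004, "y": 0.0004, "z": 0, "ax": 0, "ay": 0, "az": -0.4}
    - {"fingers": 0.18, "x": 0.004, "y": 0.0004, "z": 0, "ax": 0, "ay": 0, "az": -0.4}
    - {"fingers": 0.18, "x": 0.004, "y": 0.0004, "z": 0, "ax": 0, "ay": 0, "az": -0.4}

```text
clock: 11.55
tcp_pos: [0.5406, -0.0377, 0.0504]
orientation: [2.42, 2.002, -0.001]
contact_force: [-0.5, -5.4, 1.4]
grip_width: 0.0503
gripper_force: 0.0
```

```bash
python3 -c "
from h import *;st();mid('scene',save='pics/s5.png')"
```

```text
t 11.55 lane xy mm [-109.3   -1.6] z 50.4 toolx-lane deg -0.05 tilt [ 0.    -0.001] F [-0.5 -5.4  1.4] grip 0.0503 j [-0.49  0.62  0.58  2.05 -0.56  0.64  0.28]
scene [0.5828 0.1793] w [90. 91. 91. 91. 89. 90. 91. 89. 89. 91. 91. 92. 92.] front x 25.3 yaw 0.003 y at nose 1.9 centre 1.7
```

The case is in the lane mouth, square (0.003 rad) and within 2 mm of centre. Pushing straight on.

Call:
arm_command:
  rows:
    - {"fingers": 0.18, "x": 0.006, "y": 0, "z": 0, "ax": 0, "ay": 0, "az": 0}
    - {"fingers": 0.18, "x": 0.006, "y": 0, "z": 0, "ax": 0, "ay": 0, "az": 0}
    - {"fingers": 0.18, "x": 0.006, "y": 0, "z": 0, "ax": 0, "ay": 0, "az": 0}
    - {"fingers": 0.18, "x": 0.006, "y": 0, "z": 0, "ax": 0, "ay": 0, "az": 0}
    - {"fingers": 0.18, "x": 0.006, "y": 0, "z": 0, "ax": 0, "ay": 0, "az": 0}
    - {"fingers": 0.18, "x": 0.006, "y": 0, "z": 0, "ax": 0, "ay": 0, "az": 0}
    - {"fingers": 0.18, "x": 0.006, "y": 0, "z": 0, "ax": 0, "ay": 0, "az": 0}
    - {"fingers": 0.18, "x": 0.006, "y": 0, "z": 0, "ax": 0, "ay": 0, "az": 0}
    - {"fingers": 0.18, "x": 0.006, "y": 0, "z": 0, "ax": 0, "ay": 0, "az": 0}
    - {"fingers": 0.18, "x": 0.006, "y": 0, "z": 0, "ax": 0, "ay": 0, "az": 0}

```text
clock: 12.43
tcp_pos: [0.5517, 0.0212, 0.0504]
orientation: [2.421, 2.001, -0.002]
contact_force: [-1.6, -6.9, 3.0]
grip_width: 0.0507
gripper_force: 0.0
```

```bash
python3 -c "
from h import *;st();mid('scene',save='pics/s6.png')"
```

```text
t 12.43 lane xy mm [-49.4  -1.4] z 50.4 toolx-lane deg -0.08 tilt [-0.    -0.001] F [-1.6 -6.9  3. ] grip 0.0507 j [-0.6   0.63  0.59  2.02 -0.57  0.65  0.18]
scene [0.5851 0.1906] w [88. 92. 92. 90. 89. 91. 91. 90. 91. 91.] front x 73.3 yaw 0.012 y at nose 2.6 centre 1.9
```

View pics/s6.png

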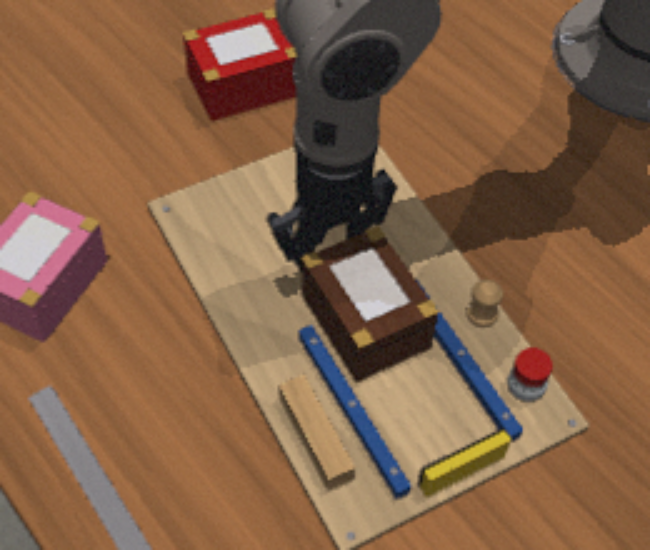

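The crop shows the case in the lane with gaps to both rails; its nose is at (395,360) and the rails at (340,400) and (480,370). Only the rail midpoint moved, because the left rail is partly hidden. Continuing.

Call:
arm_command:
  rows:
    - {"fingers": 0.18, "x": 0.006, "y": 0.0001, "z": 0, "ax": 0, "ay": 0, "az": 0}
    - {"fingers": 0.18, "x": 0.006, "y": 0.0001, "z": 0, "ax": 0, "ay": 0, "az": 0}
    - {"fingers": 0.18, "x": 0.006, "y": 0.0001, "z": 0, "ax": 0, "ay": 0, "az": 0}
    - {"fingers": 0.18, "x": 0.006, "y": 0.0001, "z": 0, "ax": 0, "ay": 0, "az": 0}
    - {"fingers": 0.18, "x": 0.006, "y": 0.0001, "z": 0, "ax": 0, "ay": 0, "az": 0}
    - {"fingers": 0.18, "x": 0.006, "y": 0.0001, "z": 0, "ax": 0, "ay": 0, "az": 0}
    - {"fingers": 0.18, "x": 0.006, "y": 0.0001, "z": 0, "ax": 0, "ay": 0, "az": 0}
    - {"fingers": 0.18, "x": 0.006, "y": 0.0001, "z": 0, "ax": 0, "ay": 0, "az": 0}
    - {"fingers": 0.18, "x": 0.006, "y": 0.0001, "z": 0, "ax": 0, "ay": 0, "az": 0}
    - {"fingers": 0.18, "x": 0.006, "y": 0.0001, "z": 0, "ax": 0, "ay": 0, "az": 0}

```text
clock: 13.32
tcp_pos: [0.5636, 0.0798, 0.0503]
orientation: [2.421, 2.001, -0.003]
contact_force: [-0.3, -6.0, 3.2]
grip_width: 0.0505
gripper_force: 0.0
```

```bash
sed -i "s/^    f=r.grab_frame(n_);R=rails(f);m=(R\[0\]\[0\]+R\[1\]\[0\])\/2;u,v,P/    f=r.grab_frame(n_);m=np.array([.5829,.1794]);u,v,P/" h.py; python3 -c "
from h import *;st();mid('scene')"
```

```text
t 13.32 lane xy mm [10.4 -2.3] z 50.3 toolx-lane deg -0.08 tilt [-0.001 -0.001] F [-0.3 -6.   3.2] grip 0.0505 j [-0.69  0.66  0.59  1.98 -0.58  0.68  0.08]
scene [0.5829 0.1794] w [89. 90. 90. 90. 90. 90. 90. 91. 91. 90. 91. 91.] front x 143.7 yaw 0.014 y at nose 1.7 centre 0.9
```

Call:
arm_command:
  rows:
    - {"fingers": 0.18, "x": 0.006, "y": 0, "z": 0, "ax": 0, "ay": 0, "az": 0}
    - {"fingers": 0.18, "x": 0.006, "y": 0, "z": 0, "ax": 0, "ay": 0, "az": 0}
    - {"fingers": 0.18, "x": 0.006, "y": 0, "z": 0, "ax": 0, "ay": 0, "az": 0}
    - {"fingers": 0.18, "x": 0.006, "y": 0, "z": 0, "ax": 0, "ay": 0, "az": 0}
    - {"fingers": 0.18, "x": 0.006, "y": 0, "z": 0, "ax": 0, "ay": 0, "az": 0}
    - {"fingers": 0.18, "x": 0.006, "y": 0, "z": 0, "ax": 0, "ay": 0, "az": 0}
    - {"fingers": 0.18, "x": 0.006, "y": 0, "z": 0, "ax": 0, "ay": 0, "az": 0}
    - {"fingers": 0.18, "x": 0.006, "y": 0, "z": 0, "ax": 0, "ay": 0, "az": 0}
    - {"fingers": 0.18, "x": 0.003, "y": 0, "z": 0, "ax": 0, "ay": 0, "az": 0}

```text
clock: 14.12
tcp_pos: [0.5733, 0.1306, 0.0502]
orientation: [2.42, 2.003, -0.002]
contact_force: [-0.7, -6.8, 2.0]
grip_width: 0.0504
gripper_force: 0.0
```

Call:
arm_command:
  rows:
    - {"fingers": 0.18, "x": 0.0015, "y": 0, "z": 0, "ax": 0, "ay": 0, "az": 0}
    - {"fingers": 0.18, "x": 0.0015, "y": 0, "z": 0, "ax": 0, "ay": 0, "az": 0}

```text
clock: 14.28
tcp_pos: [0.5737, 0.1328, 0.0502]
orientation: [2.421, 2.002, -0.003]
contact_force: [-1.4, -7.1, 2.4]
grip_width: 0.0503
gripper_force: 0.0
```

```bash
python3 -c "
from h import *;st();mid('scene')"
```

```text
t 14.28 lane xy mm [64.4 -2.2] z 50.2 toolx-lane deg -0.05 tilt [-0.001 -0.001] F [-1.4 -7.1  2.4] grip 0.0503 j [-0.77  0.68  0.6   1.94 -0.58  0.7  -0.01]
scene [0.5829 0.1794] w [90. 90. 90. 91. 91. 90. 91. 90. 90. 90. 92. 92.] front x 197.2 yaw 0.009 y at nose 1.6 centre 1.0
```

Call:
arm_command:
  rows:
    - {"fingers": 0.18, "x": 0.0015, "y": 0, "z": 0, "ax": 0, "ay": 0, "az": 0}
    - {"fingers": 0.18, "x": 0.0015, "y": 0, "z": 0, "ax": 0, "ay": 0, "az": 0}

```text
clock: 14.5
tcp_pos: [0.5741, 0.1354, 0.0502]
orientation: [2.421, 2.002, -0.003]
contact_force: [-0.6, -6.9, 4.0]
grip_width: 0.0502
gripper_force: 0.0
```

Call:
arm_command:
  rows:
    - {"fingers": 0.18, "x": 0.001, "y": 0, "z": 0, "ax": 0, "ay": 0, "az": 0}
    - {"fingers": 0.18, "x": 0.001, "y": 0, "z": 0, "ax": 0, "ay": 0, "az": 0}

```text
clock: 14.67
tcp_pos: [0.5746, 0.1375, 0.0502]
orientation: [2.421, 2.002, -0.003]
contact_force: [-1.0, -6.9, 2.3]
grip_width: 0.0501
gripper_force: 0.0
```

Call:
arm_command:
  rows:
    - {"fingers": 0.18, "x": 0.001, "y": 0, "z": 0, "ax": 0, "ay": 0, "az": 0}

```text
clock: 14.75
tcp_pos: [0.5747, 0.1384, 0.0502]
orientation: [2.421, 2.002, -0.003]
contact_force: [-1.4, -6.7, 2.6]
grip_width: 0.0503
gripper_force: 0.0
```

Call:
arm_command:
  rows:
    - {"fingers": 0.18, "x": 0.001, "y": 0, "z": 0, "ax": 0, "ay": 0, "az": 0}

```text
clock: 14.83
tcp_pos: [0.5749, 0.1393, 0.0502]
orientation: [2.421, 2.002, -0.003]
contact_force: [-1.3, -6.8, 3.1]
grip_width: 0.0501
gripper_force: 0.0
```

Call:
arm_command:
  rows:
    - {"fingers": 0.18, "x": 0.001, "y": 0, "z": 0, "ax": 0, "ay": 0, "az": 0}

```text
clock: 14.92
tcp_pos: [0.575, 0.1398, 0.0502]
orientation: [2.421, 2.001, -0.004]
contact_force: [-1.8, -10.3, 4.6]
grip_width: 0.0505
gripper_force: 0.0
```

```bash
python3 -c "
from h import *;st();mid('scene')"
```

```text
t 14.92 lane xy mm [71.5 -2.2] z 50.2 toolx-lane deg -0.09 tilt [-0.002 -0.002] F [ -1.8 -10.3   4.6] grip 0.0505 j [-0.78  0.69  0.6   1.93 -0.58  0.71 -0.02]
scene [0.5829 0.1794] w [89. 90. 90. 90. 91. 91. 91. 90. 90. 92. 92. 92.] front x 204.3 yaw 0.001 y at nose 1.1 centre 1.0
```

The force is rising and the front is at 204 mm, so it has reached the stop. One small seating push, then back off along the lane and lift clear.

Call:
arm_command:
  rows:
    - {"fingers": 0.18, "x": 0.001, "y": 0, "z": 0, "ax": 0, "ay": 0, "az": 0}
    - {"fingers": 0.18, "x": 0, "y": 0, "z": 0, "ax": 0, "ay": 0, "az": 0}

```text
clock: 15.13
tcp_pos: [0.575, 0.1398, 0.0502]
orientation: [2.421, 2.0, -0.006]
contact_force: [-2.6, -10.0, 3.6]
grip_width: 0.0502
gripper_force: 0.0
```

Call:
arm_command:
  rows:
    - {"fingers": 0.18, "x": -0.003, "y": 0, "z": 0, "ax": 0, "ay": 0, "az": 0}
    - {"fingers": 0.18, "x": -0.01, "y": 0, "z": 0, "ax": 0, "ay": 0, "az": 0}
    - {"fingers": 0.18, "x": -0.03, "y": 0, "z": 0, "ax": 0, "ay": 0, "az": 0}
    - {"fingers": 0.18, "x": -0.03, "y": 0, "z": -0.01, "ax": 0, "ay": 0, "az": 0}
    - {"fingers": 0.18, "x": -0.03, "y": 0, "z": -0.02, "ax": 0, "ay": 0, "az": 0}
    - {"fingers": 0.18, "x": -0.03, "y": 0, "z": -0.02, "ax": 0, "ay": 0, "az": 0}
    - {"fingers": 0.18, "x": 0, "y": 0, "z": -0.02, "ax": 0, "ay": 0, "az": 0}
    - {"fingers": 0.18, "x": 0, "y": 0, "z": 0, "ax": 0, "ay": 0, "az": 0}

```text
clock: 15.8
tcp_pos: [0.5527, 0.0102, 0.1237]
orientation: [2.422, 1.997, 0.008]
contact_force: [0.9, 0.5, -0.4]
grip_width: 0.0507
gripper_force: 0.0
```

```bash
python3 -c "
import h;from h import *;st();h.CX=.145;look('scene');mid('scene',lo=.13 if 0 else .16,save='pics/s7.png') if 0 else cv2.imwrite('pics/s7.png',cv2.resize(r.grab_frame('scene')['frame'][100:320,130:390],None,fx=2.5,fy=2.5)[...,::-1])"
```

```text
t 15.80 lane xy mm [-60.   -4.5] z 123.7 toolx-lane deg -0.23 tilt [0.005 0.002] F [ 0.9  0.5 -0.4] grip 0.0507 j [-0.66  0.52  0.69  2.   -0.47  0.78  0.12]
scene rails [ 0.7427 -0.1879] [1.382, 2.786] sz [ 93. 123.] case lane mm 535.2 -62.2 yaw -0.703 -0.002
```

View pics/s7.png

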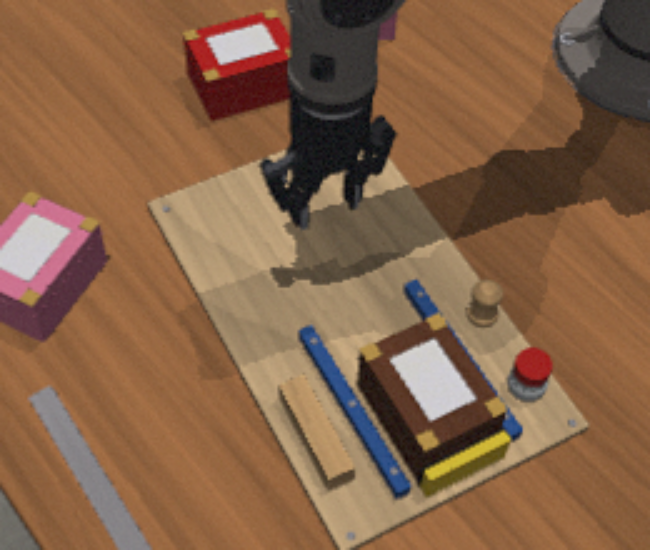

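The final crop shows the case at (432,385), flush against the yellow stop at (465,462), square and clear of both rails. The gripper is free at (330,190), and the knob, tin and blank look unmoved.

```bash
python3 -c "from bench import r;print(r.hand_in())"
```

```text
the job is handed in; nothing more can be done
None
```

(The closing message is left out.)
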